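# Pull up the tray and unload the terrine press

### The arm

A 6-joint arm with a two-finger parallel gripper is mounted at the origin on the work surface. World frame = base frame: x ahead of the robot, y to its left, z up, the work surface at z = 0. Lengths are in m, angles in rad, forces in N, time in s.
With the tool pointing down it reaches from about 0.225 to 0.725 m from the base axis. Payload 3.1 kg.
Tool frame: the origin (TCP) lies midway between the tips of the shut fingers; the grasp point (between the pads) lies 19 mm behind it; z points along the fingers, y is the line along which they close (so a half turn about z gives the same grasp; the last joint's range is limited). The gripper opens to 85 mm and grips with 20 to 120 N. Pads are 22 mm wide; open, the fingers measure 114 mm over their backs; the gripper's body (76 mm by 85 mm) begins 54 mm behind the grasp point. The pads swing forward as they close: fully open they stand 13 mm farther back than shut.
Start: joints at [-1.454, 0.048, 0.099, 1.622, 0, 1.443], TCP at [0.127, -0.509, 0.21] pointing down, gripper open.
Joint ranges: [-2.91, 2.91], [-0.99, 1.94], [-1.21, 1.42], [-2.12, 2.29], [-1.49, 1.47], [-3.14, 3.14]. Speed limits (rad/s): [2.79, 2.79, 3.14, 3.14, 3.14, 3.14].

### API

Orientations are given as [roll, pitch, yaw] about the fixed x, y, z axes, in that order (R = Rz(yaw) Ry(pitch) Rx(roll)).
In Python, from rig import status, read_camera, calibration, ticket gives the robot as it stands. The module is installed in compiled form; this text tells all that it offers.
- The arm moves only by the tool drive_tool, never from a script. Its argument "series" is a list of rows, each a list of 6 numbers: the shift along the world's x, y, z in fractions of the full range, 1 being 0.8 m, then the turn, a rotation vector about the world's x, y, z in fractions of the full range, 1 being 360 degrees. A call has 1 to 20 rows; each row is the pose to reach, as a shift and turn from the pose commanded when the call began; what a row does not reach only later rows make up. A row lasts 1/10 s, in which the tool goes at most 50 mm and 8.59 degrees, less where a joint would pass 70% of its speed; a pose out of reach is approached as far as the arm can. No shift or turn number may pass 1 either way. A call with a gripper value outside its range is refused whole. "fingers" is the opening, from 0 (shut) to 1 (fully open), set as the call begins (left out, the last holds). The fingers move at their own pace and stop on an object; "force" is the grip in N (left out, the last holds). Time passes only in rows, so rows that repeat a pose let the fingers close. It gives the time, the measured TCP pose, the force, the opening and the grip force at its end, in the units of the state.
- status.state(): the state, without advancing time (a new reading comes with each control period).
- read_camera(name): name is "side" or "top"; returns (picture, depth): 384x512x3 uint8, red, green, blue; 384x512 float32, m along the optical axis (not along the pixel's ray), 0 where there is no reading.
- calibration(name): a dict with "vfov" (degrees; the focal length in pixels is half the picture's height over the tangent of half this angle, whatever the lens; pixels are square), "cx", "cy" (the principal point, pixels), "R" (3x3) and "t" (3): a world point X has camera coordinates R X + t. Camera axes: x right, y down, z forward; pixel columns grow to the right and rows downward; lengths in m; the calibration is good to about 2 mm. A picture is of the moment at which its call begins. calibration takes no time and is no camera call.
- ticket.finish_job(): hands the job in; it is judged then, once.
The state is a dict: "clock": time; "joints": joint angles; "joint_vel": joint speeds; "tau": joint torques, N m; "position": TCP position; "ee_rot": TCP orientation; "force": force on the tool from outside, world axes, zero at the start; "ft_torque": the same for the moment, N m; "gripper_width": finger opening in m; "finger_force": force on a finger pad.
Only numpy, scipy, OpenCV 4.12 (cv2) and the standard library are available. Lean on these libraries where they do the work, as an engineer would, in place of code of your own. Each camera call takes 0.05 s, during which the arm holds its last target. There are 200 camera calls.

### The job

Hook a fingertip behind the far lip of the shallow white tray and drag the tray towards you until it stands on the dark mat. Then flip the clamp arm of the little press up and back past centre so that it stays open, lift out the freed steel mould and lower it into the tray in the grip, upright and flat on the tray's floor, before letting go. Do not pull the mould out against the closed clamp, and do not disturb the other things on the counter.

Things in the scene. Friction and masses are not known exactly. Their poses are not given: they have to be found in the camera images.
- mat: thin dark rubber mat lying flat on the counter, 220 mm (x) by 270 mm (y), flat enough to slide over; origin at its centre at counter height. The tray belongs on it.
- tray: loose shallow white plastic tray, about 0.5 kg: outside 150 (x) by 190 (y) by 45 mm high, walls and floor 5 mm thick, with an outward lip 10 mm wide and 4 mm thick round its top edge (170 by 210 mm over the lip). Origin at the centre of its underside; +x is its far side, away from the robot. It starts 100 to 130 mm beyond the mat's centre, its far lip free.
- press: fixed clamping press: aluminium plate 190 by 100 by 12 mm (x = -75 to +115 mm) on the counter. Origin at counter height under the middle of the mould's seat; x runs along the clamp arm, the hinge at the +x end. Low lugs (10 mm above the plate at both ends, 8 mm near the corners, none beside the middle) locate the mould with 2 mm play.
- clamp_hinge (a point): hinge axis of the clamp arm, fixed on the press at x = +90 mm, 65 mm above the counter; the axis runs along the press's y.
- clamp_bar (a point): centre of the clamp's black cross handle, a round bar 14 mm thick, 114 mm long along the press's y. Closed, it lies 135 mm towards press -x from the hinge and 28 mm above it, 35 mm above the mould's top. The 16 mm wide arm meets it in the middle: pinch it lightly about 30 mm to one side and swing it with the fingers pointing down; it turns between them.
- clamp (a joint): angle of the clamp arm: 0 closed, with its rubber pad over the mould; grows as the bar is lifted up and over towards press +x; stop at 1.75 rad. It moves easily (arm 0.16 kg); under its own weight it falls shut from below about 1.25 rad and falls open to the stop from beyond about 1.55 rad.
- mould: loose closed steel terrine mould, a plain block 120 mm (x) by 54 mm (y) by 46 mm high, about 0.5 kg; origin at the centre of its underside, z up. It starts on the press's plate (underside 12 mm above the counter), its long side along the press's x, under the clamp arm; grip it across its 54 mm width at mid-length.
- spoon: bystander: spoon with a wooden handle and a steel bowl, 220 mm long lying along x between tray and press
- jar: bystander: amber glass jar, 80 mm across, 120 mm high, beyond the tray; origin under its centre
- oil: bystander: green bottle, 66 mm across, 200 mm high, beyond the tray; origin under its centre
- jug: bystander: white plastic jug, 90 mm across, 110 mm high, at the back; origin under its centre
- bowl: bystander: steel bowl, 150 mm across, 60 mm high, on the right; origin under its centre
- nuts: bystander: clear glass jar, 72 mm across, 100 mm high, on the left; origin under its centre
- tub: bystander: small deep white tub, 110 by 100 by 70 mm, on the right; origin under its centre
Things that resemble listed ones, but are neither listed nor needed, are in the scene too. Leave any red look-alike of the press alone.

How it is judged:
By the outcome, as a careful person would: the job done as asked, in the order asked, and still so for the second after the job is handed in, with the robot touching nothing.
It also fails if it takes over 72 s, if anything falls off the work surface, if the arm or the gripper's body presses on something with over 40 N, if the wrist force passes 120 N, or if a joint passes its speed limit or range.

## Working session

There is one attempt and no reset: what is moved stays moved. The work goes in short steps, Python scripts to look and compute and a tool call to move; the robot and the scene stay as the last step left them, time stands still between calls to the robot, and variables do not carry over. Pictures are saved under pics/ and viewed, at most 10 in all, crops included, and the job is handed in when it is done.

Besides the shell and the picture viewer there is one more tool, called after ">>>" as name(argument=value, ...), one argument or row to a line, values as JSON. drive_tool: Moves the arm, as the interface text tells. Its arguments: {"type":"object","properties":{"series":{"type":"array","items":{"type":"array","items":{"type":"number"}}},"fingers":{"type":"number"},"force":{"type":"number"}},"required":["series"]}

```bash
mkdir -p pics
cat > h.py <<'E'
import numpy as np, cv2
from rig import status, read_camera, calibration, ticket
def cloud(name):
    im,d=read_camera(name); c=calibration(name)
    f=im.shape[0]/2/np.tan(np.radians(c["vfov"])/2)
    v,u=np.mgrid[:384,:512]
    X=np.stack([(u-c["cx"])/f*d,(v-c["cy"])/f*d,d],-1)
    P=(X-np.array(c["t"]))@np.array(c["R"])
    P[d==0]=np.nan
    return im,P
E
python3 - <<'E'
from h import *
for n in("side","top"):
    c=calibration(n); print(n,c)
    im,P=cloud(n); np.savez(f"pics/{n}0.npz",im=im,P=P)
    cv2.imwrite(f"pics/{n}0.png",cv2.resize(im[...,::-1],(800,600)))
print(status.state())
E
```

```text
side {'vfov': 57.33007683057252, 'cx': 259.63578611775074, 'cy': 191.3001860110791, 'R': array([[-0.87047823, -0.49181999, -0.01951252],
       [-0.35819803,  0.66017202, -0.6602023 ],
       [ 0.33758231, -0.56770238, -0.75083433]]), 't': array([0.45950596, 0.23073736, 1.01800848])}
top {'vfov': 57.464333880978494, 'cx': 253.53506014345038, 'cy': 189.0234801509119, 'R': array([[-0.0284555 , -0.99948749, -0.01466407],
       [-0.99127514,  0.03010443, -0.12832508],
       [ 0.12870077,  0.01088457, -0.99162374]]), 't': array([0.04806864, 0.50212453, 1.08427359])}
{'clock': 0.1, 'joints': array([-1.45379088e+00,  4.86951230e-02,  9.77385736e-02,  1.62204051e+00,
       -6.19294629e-06,  1.44298967e+00]), 'joint_vel': array([ 9.69897526e-04, -1.41935514e-03,  3.59504973e-03, -3.53551193e-04,
        5.83502247e-04,  3.37474054e-05]), 'tau': array([ 2.81944805e-03, -3.39851904e+01,  3.20935142e+01,  1.57612975e-02,
       -4.17758440e-05,  2.64855487e-06]), 'position': array([ 0.1271557 , -0.5087293 ,  0.20901673]), 'ee_rot': array([-3.13940908e+00, -2.74360750e-04,  2.44811816e-01]), 'force': array([-0.49689569,  0.65638073, -0.37181644]), 'ft_torque': array([-0.0210844 , -0.03318826, -0.02621453]), 'finger_force': 0.0, 'gripper_width': 0.08538805369557054}
```

View pics/top0.png

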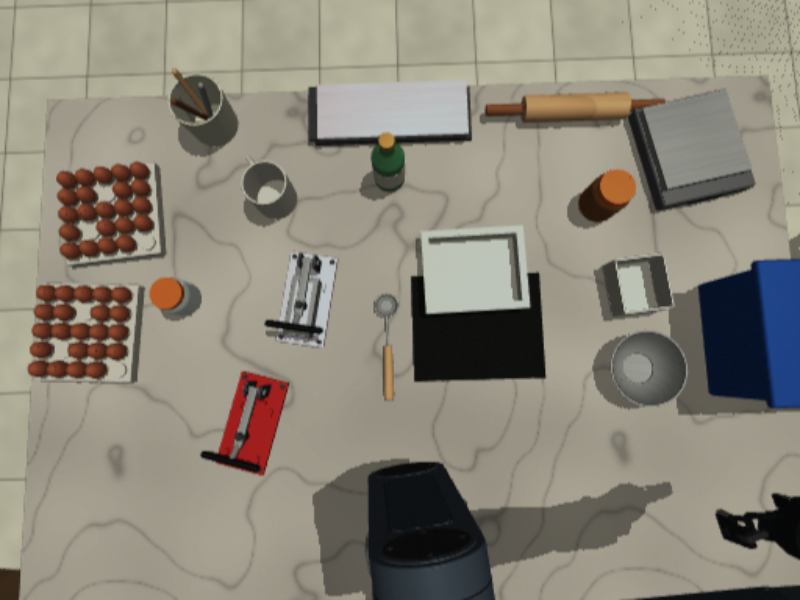

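View pics/side0.png

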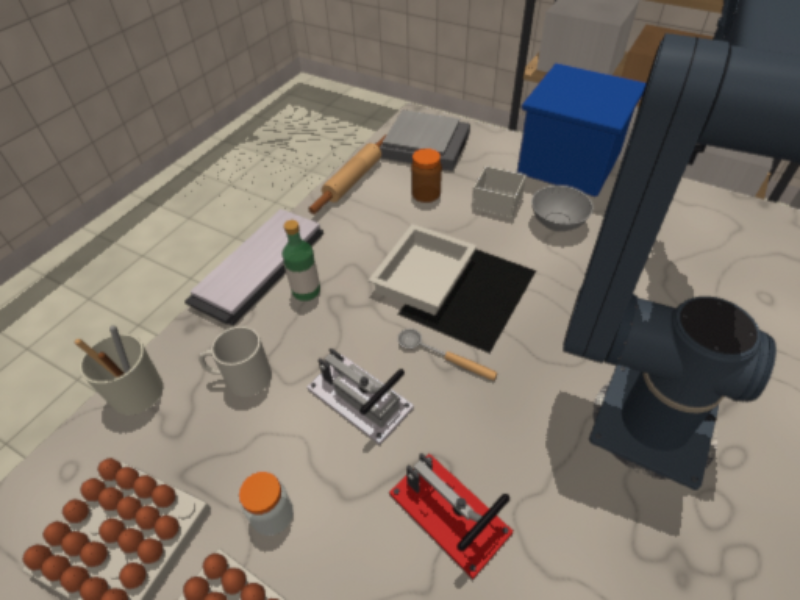

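The top view (800×600) shows the tray at about (474,270), the mat at (478,328), the silver press at (308,300) with its bar at (294,327), the red look-alike at (247,423) and the spoon at (388,345). The side view agrees: tray (423,268), bar (383,391).

```bash
cat > m.py <<'E'
from h import *
D={n:np.load(f"pics/{n}0.npz") for n in("side","top")}
def rect(Q,l):
    (c,s,a)=cv2.minAreaRect(Q[:,:2].astype(np.float32)*1000)
    print(l,len(Q),"c",np.round(c,1),"size",np.round(s,1),"ang",round(a,1),"z med/5/95",np.round(np.nanpercentile(Q[:,2],[50,5,95])*1000,1))
for n in D:
    im=D[n]["im"].astype(int);P=D[n]["P"];print(n)
    mx=im.max(-1);mn=im.min(-1);x,y,z=P[...,0],P[...,1],P[...,2]
    B=lambda a,b,c,d:(x>a)&(x<b)&(y>c)&(y<d)
    R=B(.35,.85,-.28,.06)
    print('floor z',np.nanmedian(z[B(.3,.45,.0,.1)]))
    rect(P[R&(mx<40)&(z<.015)],'mat')
    big=lambda m:(lambda k:k[1]==1+np.argmax(k[2][1:,4]))(cv2.connectedComponentsWithStats(m.astype(np.uint8)))
    t=R&(mn>60)&(z>.03)&(z<.06); t=big(t)
    rect(P[t],'lip')
    fl=R&(mn>60)&(z>.001)&(z<.025); 
    Q=B(.4,.8,.08,.33)
    for lo,hi in((.005,.02),(.05,.066),(.075,.13)):
        m=big(Q&(z>lo)&(z<hi)); rect(P[m],f'press {lo}')
    m=big(Q&(z>.075)&(z<.13)&(mx<70)); rect(P[m],'bar')
    m=big(B(.3,.7,.0,.12)&(z>.005)&(z<.05)); rect(P[m],'spoon')
    for l,b in(('oil',(.7,.9,-.05,.1)),('jar',(.6,.95,-.5,-.22)),('jug',(.6,.95,.15,.36)),('nuts',(.4,.7,.33,.55)),('tub',(.45,.75,-.5,-.24))):
        m=big(B(*b)&(z>.04)); rect(P[m],l)
E
python3 m.py
```

```text
side
floor z 0.0016459166342206754
mat 2208 c [ 601.4 -109.8] size [534.1 272.1] ang 7.2 z med/5/95 [ 2.4 -0.6  5.5]
lip 850 c [ 555.3 -129.2] size [173.5 215.6] ang 1.8 z med/5/95 [45.8 33.2 48.8]
press 0.005 717 c [507.  219.7] size [101.3 191. ] ang 80.0 z med/5/95 [13.1  8.5 17.7]
press 0.05 217 c [508.7 235.3] size [26.8 78.7] ang 81.6 z med/5/95 [59.4 52.9 63. ]
press 0.075 597 c [736.7 285.9] size [ 87.4 108.8] ang 88.2 z med/5/95 [ 96.1  76.8 112.7]
bar 160 c [443.8 232.8] size [108.1  13.7] ang 79.9 z med/5/95 [ 99.9  95.  103. ]
spoon 370 c [412.6  55.5] size [ 48.3 225.2] ang 88.6 z med/5/95 [14.8  6.2 21.8]
oil 1040 c [816.3  24.8] size [167.4 149.8] ang 0.1 z med/5/95 [ 84.6  40.7 198. ]
jar 479 c [ 689.5 -394.2] size [76.4 74.7] ang 88.3 z med/5/95 [ 97.1  45.7 123.6]
jug 1018 c [739.1 286.6] size [115.7  88.4] ang 0.4 z med/5/95 [ 82.   45.2 111.6]
nuts 889 c [512.4 480.4] size [67.4 66.4] ang 13.1 z med/5/95 [ 99.7  49.9 102.9]
tub 479 c [ 689.5 -394.2] size [76.4 74.7] ang 88.3 z med/5/95 [ 97.1  45.7 123.6]
top
floor z -0.00122366214489981
mat 3481 c [ 599.2 -124.7]
[... 279 characters left out ...]
6.6 z med/5/95 [56.5 52.8 60.4]
press 0.075 355 c [732.  285.2] size [ 87.3 105.2] ang 87.5 z med/5/95 [ 97.6  77.6 109.9]
bar 155 c [440.9 232. ] size [107.9  14.7] ang 80.0 z med/5/95 [ 96.7  93.2 100.6]
spoon 336 c [406.   57.7] size [ 45.8 208.6] ang 88.4 z med/5/95 [13.5  5.6 19.6]
oil 578 c [789.2  49.3] size [120.   64.9] ang 13.9 z med/5/95 [131.5  53.1 198.9]
jar 924 c [ 895.3 -362.4] size [230.2  50.2] ang 89.6 z med/5/95 [50.5 41.7 55.8]
jug 584 c [728.3 295.1] size [108.4  88.7] ang 63.5 z med/5/95 [ 84.6  45.6 109.3]
nuts 546 c [511.2 475.4] size [66.9 67.4] ang 31.3 z med/5/95 [ 96.6  49.8 100.8]
tub 735 c [ 687.  -394.4] size [74.5 73.4] ang 76.8 z med/5/95 [115.9  53.1 120.6]
```

```bash
cat > m2.py <<'E'
from m import *
for n in D:
    im=D[n]["im"].astype(int);P=D[n]["P"];x,y,z=P[...,0],P[...,1],P[...,2]
    m=(im.max(-1)<40)&(abs(z)<.012)&(x>.3)&(x<.62)&(y>-.32)&(y<.06)
    m=cv2.morphologyEx(m.astype(np.uint8),cv2.MORPH_OPEN,np.ones((3,3)))>0
    rect(P[m],'MAT '+n); Q=P[m]
    # near edge line and side lines
    for lo,hi in((-.24,-.2),(-.15,-.11),(-.06,-.02)):
        q=Q[(Q[:,1]>lo)&(Q[:,1]<hi)]; print(lo,'near x',np.percentile(q[:,0],1))
    q=Q[(Q[:,0]<.45)]; print('y range at x<.45',np.percentile(q[:,1],[.5,99.5]))
E
python3 m2.py | grep -A4 MAT
```

```text
MAT side 2427 c [ 441.1 -135.2] size [264.5 214.6] ang 89.8 z med/5/95 [ 2.4 -0.6  5.2]
-0.24 near x 0.3362311153295078
-0.15 near x 0.3355599357123694
-0.06 near x 0.3358212287170096
y range at x<.45 [-0.2624773 -0.00536  ]
MAT top 3877 c [ 438.2 -132.4] size [268.7 216.1] ang 89.8 z med/5/95 [-0.6 -4.2  2.8]
-0.24 near x 0.3315298526482251
-0.15 near x 0.33105247357229006
-0.06 near x 0.3331447759593804
y range at x<.45 [-0.26455342  0.00052564]
```

Units first: shifts go in shares of 0.8 m and turns go in shares of 360 degrees. So 0.54 m / 0.8 = 0.675, 0.378 m / 0.8 = 0.4725, -14 degrees / 360 = -0.0389.

>>> drive_tool(
  series=[
    [0.0438,0.0313,0,0,0,-0.0028],
    [0.0875,0.0625,0,0,0,-0.0056],
    [0.1313,0.0938,0,0,0,-0.0083],
    [0.175,0.125,0,0,0,-0.0111],
    [0.2188,0.1563,0,0,0,-0.0139],
    [0.2625,0.1875,0,0,0,-0.0167],
    [0.3063,0.2188,0,0,0,-0.0194],
    [0.35,0.25,0,0,0,-0.0222],
    [0.3938,0.2813,0,0,0,-0.025],
    [0.4375,0.3125,0,0,0,-0.0278],
    [0.4813,0.3438,0,0,0,-0.0306],
    [0.525,0.375,0,0,0,-0.0333],
    [0.5688,0.4063,0,0,0,-0.0361],
    [0.6125,0.4375,0,0,0,-0.0389],
    [0.65,0.4625,0,0,0,-0.0389],
    [0.675,0.4725,0,0,0,-0.0389],
    [0.675,0.4725,-0.0375,0,0,-0.0389],
    [0.675,0.4725,-0.075,0,0,-0.0389],
    [0.675,0.4725,-0.1125,0,0,-0.0389],
    [0.675,0.4725,-0.1125,0,0,-0.0389],
  ],
  fingers=1,
)

```text
clock: 2.1
position: [0.6628, -0.1299, 0.1124]
ee_rot: [-3.138, 0.013, 0.001]
force: [-0.4, -0.0, -1.3]
gripper_width: 0.085
finger_force: 0.0
```

Converted, -0.105 m / 0.8 = -0.1313, -0.085 m / 0.8 = -0.1063.

>>> drive_tool(
  series=[
    [0,0,-0.0375,0,0,0],
    [0,0,-0.075,0,0,0],
    [0,0,-0.1063,0,0,0],
    [0,0,-0.125,0,0,0],
    [0,0,-0.1313,0,0,0],
    [0,0,-0.1313,0,0,0],
    [0,0,-0.1313,0,0,0],
  ],
)

```text
clock: 2.8
position: [0.6686, -0.1318, 0.0172]
ee_rot: [3.141, -0.003, 0.0]
force: [0.2, -0.8, 0.5]
gripper_width: 0.0855
finger_force: 0.0
```

Run:
```python
from h import *
im,P=cloud("side")
cv2.imwrite("pics/s1.png",cv2.resize(im[100:250,200:400,::-1],(800,600)))
print(status.state())
```

```text
{'clock': 2.85, 'joints': array([-2.92894741e-01,  4.88296091e-01,  2.45303844e-01,  1.32401786e+00,
       -4.83541401e-07,  2.84825845e+00]), 'joint_vel': array([-0.00021762, -0.0020145 , -0.00138351, -0.00327564,  0.00022567,
        0.00026303]), 'tau': array([-4.42928402e-03, -4.88892961e+01,  3.10355759e+01,  1.57413032e-02,
       -1.85484696e-04, -1.54406399e-05]), 'position': array([ 0.66882514, -0.13182059,  0.01751764]), 'ee_rot': array([ 3.14049742e+00, -3.62435087e-03,  4.41441331e-04]), 'force': array([ 0.34642465, -0.00149042,  0.39637585]), 'ft_torque': array([ 0.02314698, -0.00235252,  0.03238708]), 'finger_force': 0.0, 'gripper_width': 0.08533831959848083}
```

View pics/s1.png

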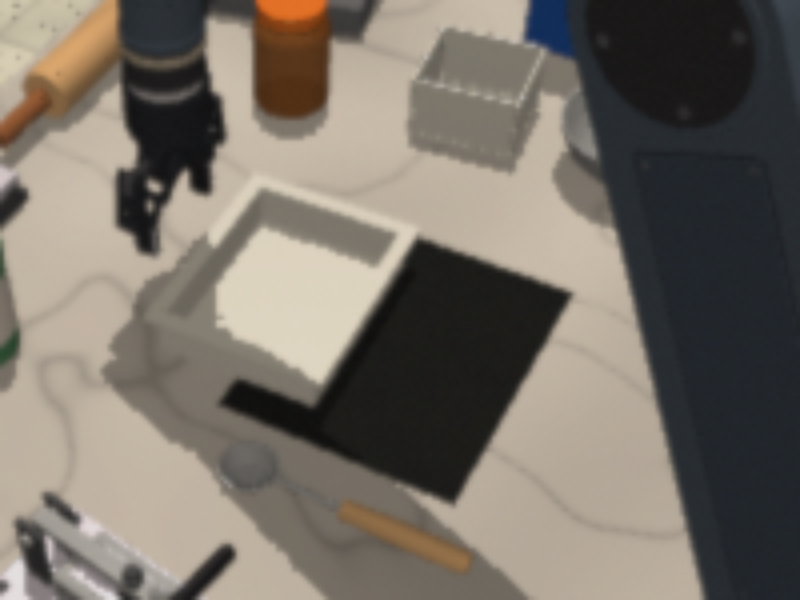

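The crop shows the open fingers just beyond the far lip, at (145,215) and (205,150), clear of the tray. Next: lower a little and drag.

Converted, -0.12 m / 0.8 = -0.15, -0.115 m / 0.8 = -0.1438.

>>> drive_tool(
  series=[
    [0,0,-0.01,0,0,0],
    [-0.01,0,-0.01,0,0,0],
    [-0.0175,0,-0.01,0,0,0],
    [-0.025,0,-0.01,0,0,0],
    [-0.0325,0,-0.01,0,0,0],
    [-0.04,0,-0.01,0,0,0],
    [-0.05,0,-0.01,0,0,0],
    [-0.06,0,-0.01,0,0,0],
    [-0.07,0,-0.01,0,0,0],
    [-0.08,0,-0.01,0,0,0],
    [-0.09,0,-0.01,0,0,0],
    [-0.1,0,-0.01,0,0,0],
    [-0.11,0,-0.01,0,0,0],
    [-0.12,0,-0.01,0,0,0],
    [-0.13,0,-0.01,0,0,0],
    [-0.1375,0,-0.01,0,0,0],
    [-0.1438,0,-0.01,0,0,0],
    [-0.15,0,-0.01,0,0,0],
    [-0.15,0,-0.01,0,0,0],
  ],
)

```text
clock: 4.75
position: [0.5461, -0.1313, 0.0071]
ee_rot: [3.141, 0.001, 0.0]
force: [-0.2, -0.4, 1.4]
gripper_width: 0.0854
finger_force: 0.3
```

```bash
cat > tray.py <<'E'
from h import *
def rect(Q,l):
    (c,s,a)=cv2.minAreaRect(Q[:,:2].astype(np.float32)*1000)
    print(l,len(Q),np.round(c,1),np.round(s,1),round(a,1),'z',np.round(np.percentile(Q[:,2],[5,50,95])*1000,1))
big=lambda m:(lambda k:k[1]==1+np.argmax(k[2][1:,4]))(cv2.connectedComponentsWithStats(m.astype(np.uint8)))
for n in("side","top"):
    im,P=cloud(n);x,y,z=P[...,0],P[...,1],P[...,2]
    m=(x>.3)&(x<.66)&(y>-.28)&(y<.03)&(im.min(-1)>60)&(z>.033)&(z<.055)
    rect(P[big(m)],n+' lip')
E
python3 tray.py
```

```text
side lip 868 [ 461.7 -127.2] [214.7 191.9] 89.9 z [37.3 46.  49.3]
top lip 328 [462.7 -28.9] [ 68.2 178.2] 65.5 z [39.8 43.4 46.7]
```

Converted, 0.2 m / 0.8 = 0.25, 0.03 m / 0.8 = 0.0375.

>>> drive_tool(
  series=[
    [-0.0063,0,0,0,0,0],
    [-0.0125,0,0,0,0,0],
    [-0.015,0,0,0,0,0],
    [-0.015,0,0,0,0,0],
    [0,0,0,0,0,0],
    [0.0188,0,0,0,0,0],
    [0.0313,0,0,0,0,0],
    [0.0375,0,0.0125,0,0,0],
    [0.0375,0,0.05,0,0,0],
    [0.0375,0,0.1,0,0,0],
    [0.0375,0,0.15,0,0,0],
    [0.0375,0,0.2,0,0,0],
    [0.0375,0,0.25,0,0,0],
    [0.0375,0,0.25,0,0,0],
  ],
)

```text
clock: 6.25
position: [0.5801, -0.1325, 0.216]
ee_rot: [3.137, -0.012, 0.001]
force: [0.1, 1.2, 0.9]
gripper_width: 0.0853
finger_force: 0.0
```

```bash
python3 tray.py
```

```text
side lip 856 [ 439.6 -126.4] [215.1 171.7] 89.9 z [37.2 45.7 48.8]
top lip 261 [458.2 -25.8] [ 53.4 151.7] 67.1 z [39.6 43.4 46.4]
```

Converted, 0.334 m / 0.8 = 0.4175, 0.024 m / 0.8 = 0.03, 80 degrees / 360 = 0.2222.

>>> drive_tool(
  series=[
    [-0.0125,0.03,0,0,0,0.0167],
    [-0.025,0.06,0,0,0,0.0333],
    [-0.0375,0.09,0,0,0,0.05],
    [-0.05,0.12,0,0,0,0.0667],
    [-0.0625,0.15,0,0,0,0.0833],
    [-0.075,0.18,0,0,0,0.1],
    [-0.0875,0.21,0,0,0,0.1167],
    [-0.1,0.24,0,0,0,0.1333],
    [-0.1125,0.27,0,0,0,0.15],
    [-0.125,0.3,0,0,0,0.1667],
    [-0.1375,0.33,0,0,0,0.1833],
    [-0.15,0.36,0,0,0,0.2],
    [-0.1625,0.39,0,0,0,0.2167],
    [-0.175,0.4175,0,0,0,0.2222],
    [-0.175,0.4175,-0.0375,0,0,0.2222],
    [-0.175,0.4175,-0.075,0,0,0.2222],
    [-0.175,0.4175,-0.075,0,0,0.2222],
    [-0.175,0.4175,-0.075,0,0,0.2222],
  ],
  fingers=0.7,
  force=20,
)

```text
clock: 8.15
position: [0.4356, 0.2021, 0.1455]
ee_rot: [-3.138, 0.002, 1.397]
force: [0.6, 0.5, 1.2]
gripper_width: 0.0594
finger_force: 0.0
```

Run:
```python
from h import *
im,P=cloud("side")
cv2.imwrite("pics/s2.png",cv2.resize(im[150:300,150:350,::-1],(800,600)))
print(status.state()['position'],status.state()['ee_rot'])
```

```text
[0.43691446 0.20240238 0.14724186] [-3.14074572e+00  4.99120993e-04  1.39643269e+00]
```

View pics/s2.png

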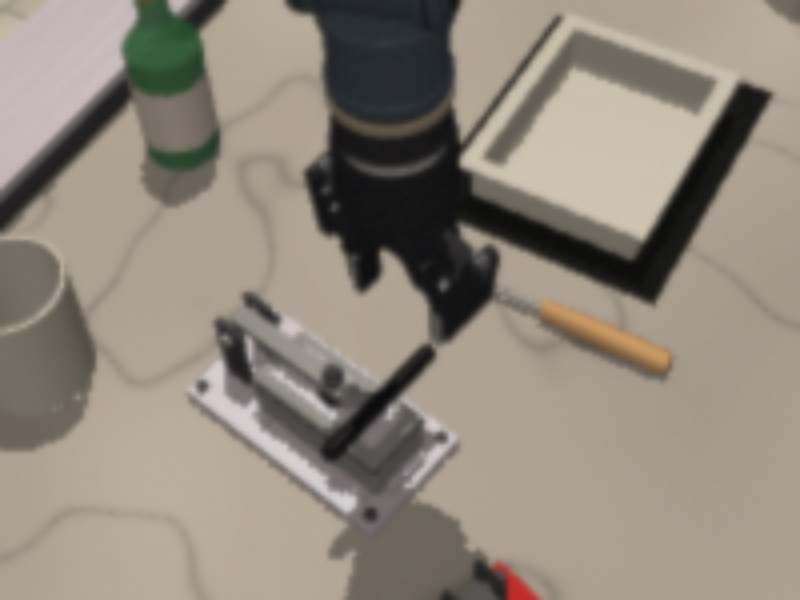

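The crop shows the gripper above the bar's near half, with the bar running from (330,448) to (430,352). The tray stands on the mat. Next: descend and pinch.

Converted, -0.072 m / 0.8 = -0.09, -0.06 m / 0.8 = -0.075.

>>> drive_tool(
  series=[
    [0,0,-0.025,0,0,0],
    [0,0,-0.05,0,0,0],
    [0,0,-0.075,0,0,0],
    [0,0,-0.09,0,0,0],
    [0,0,-0.09,0,0,0],
    [0,0,-0.09,0,0,0],
  ],
)

```text
clock: 8.8
position: [0.4381, 0.2028, 0.0764]
ee_rot: [3.14, -0.001, 1.396]
force: [0.5, 0.2, 0.3]
gripper_width: 0.0597
finger_force: 0.0
```

>>> drive_tool(
  series=[
    [0,0,0,0,0,0],
    [0,0,0,0,0,0],
    [0,0,0,0,0,0],
    [0,0,0,0,0,0],
    [0,0,0,0,0,0],
    [0,0,0,0,0,0],
  ],
  fingers=0,
  force=20,
)

```text
clock: 9.4
position: [0.4387, 0.2032, 0.0785]
ee_rot: [3.138, -0.002, 1.397]
force: [-2.5, -0.5, 11.4]
gripper_width: 0.0001
finger_force: 5.6
```

Run:
```python
from h import *
a,P=cloud("side"); b,_=cloud("top")
cv2.imwrite("pics/s3.png",np.hstack([cv2.resize(a[190:290,180:280,::-1],(400,400)),cv2.resize(b[150:250,150:250,::-1],(400,400))]))
s=status.state();print(s['position'],s['force'],s['gripper_width'],s['finger_force'])
```

```text
[0.43866531 0.20319037 0.07852679] [-2.37826914 -0.96476135 11.2334603 ] 7.860643466302556e-05 5.6188251078128815
```

View pics/s3.png

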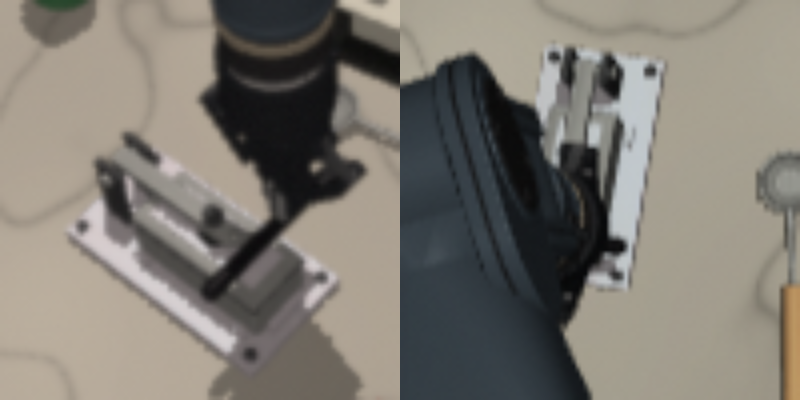

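Run:
```python
from h import *
o=np.array([.4853,.224]);ux=np.array([.985,-.1736]);uy=np.array([.1736,.985])
im,P=cloud("side"); im0=np.load("pics/side0.npz")
for nm,I,Q in(("before",im0["im"],im0["P"]),("now",im,P)):
    px=(Q[...,:2]-o)@ux; py=(Q[...,:2]-o)@uy; z=Q[...,2]
    m=(I.max(-1)<75)&(px>-.12)&(px<.03)&(abs(py)<.075)&(z>.06)&(z<.2)
    print(nm)
    for a in np.arange(-.07,.07,.01):
        k=m&(py>=a)&(py<a+.01)
        if k.sum(): print(round(a,3),k.sum(),"px",np.round(np.percentile(px[k],[5,50,95])*1000),"z",np.round(np.percentile(z[k],[5,50,95])*1000))
cv2.imwrite("pics/s4.png",cv2.resize(im[200:270,215:285,::-1],(600,600),interpolation=cv2.INTER_CUBIC))
```

```text
before
-0.06 4 px [-48. -45. -42.] z [ 99.  99. 101.]
-0.05 11 px [-47. -44. -40.] z [ 96. 100. 103.]
-0.04 13 px [-48. -44. -39.] z [ 95. 100. 102.]
-0.03 15 px [-48. -46. -41.] z [ 95. 100. 104.]
-0.02 14 px [-49. -45. -40.] z [ 98. 101. 103.]
-0.01 21 px [-49. -44.   3.] z [ 84.  99. 102.]
0.0 46 px [-47.  -4.   6.] z [ 63.  87. 101.]
0.01 16 px [-49. -44. -27.] z [ 89.  99. 103.]
0.02 16 px [-49. -44. -39.] z [ 97. 100. 102.]
0.03 15 px [-48. -45. -40.] z [ 95. 100. 103.]
0.04 20 px [-49. -46. -39.] z [ 95. 100. 103.]
0.05 10 px [-48. -44. -39.] z [ 93.  98. 101.]
now
-0.05 4 px [-99. -89. -61.] z [154. 188. 190.]
-0.04 33 px [-103.  -68.  -48.] z [ 95. 159. 195.]
-0.03 90 px [-100.  -57.    7.] z [110. 168. 196.]
-0.02 228 px [-93. -46.   5.] z [102. 172. 195.]
-0.01 30 px [-52. -43.   2.] z [ 84.  99. 197.]
0.0 44 px [-47.  -4.   5.] z [ 63.  87. 102.]
0.01 18 px [-48. -44. -31.] z [ 91. 100. 102.]
0.02 18 px [-49. -46. -39.] z [ 94. 100. 102.]
0.03 16 px [-49. -45. -40.] z [ 97. 100. 102.]
0.04 19 px [-49. -45. -39.] z [ 93. 100. 101.]
0.05 12 px [-48. -45. -39.] z [ 94.  98. 101.]
```

View pics/s4.png

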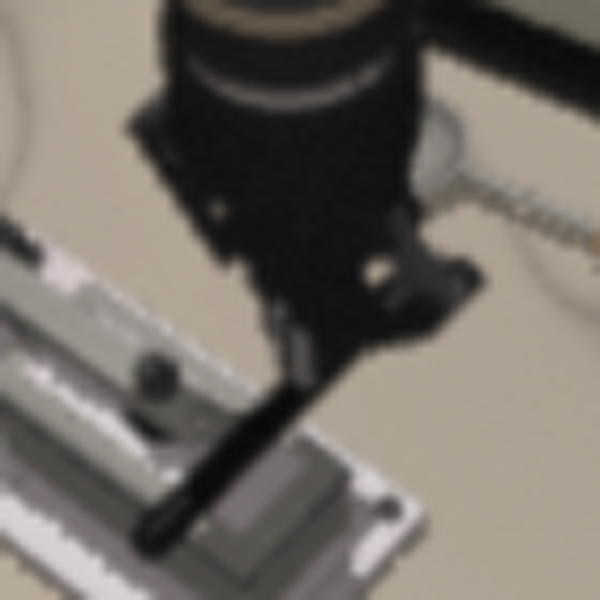

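The crop shows the shut fingertips at (310,385), level with the bar's top and not below it, and the bar hasn't moved. I'll raise the arm and measure where the tips really are.

Converted, 0.08 m / 0.8 = 0.1, 0.05 m / 0.8 = 0.0625.

>>> drive_tool(
  series=[
    [0,0,0.025,0,0,0],
    [0,0,0.0625,0,0,0],
    [0,0,0.1,0,0,0],
    [0,0,0.1,0,0,0],
    [0,0,0.1,0,0,0],
  ],
)

```text
clock: 10.05
position: [0.438, 0.2029, 0.1561]
ee_rot: [3.14, -0.001, 1.397]
force: [-0.3, 0.4, -0.2]
gripper_width: -0.0
finger_force: 0.0
```

Run:
```python
from h import *
o=np.array([.4853,.224]);ux=np.array([.985,-.1736]);uy=np.array([.1736,.985])
s=status.state();print(s['position'],s['force'],s['gripper_width'],s['finger_force'],s['joints'])
for n in("side","top"):
    im,P=cloud(n); z=P[...,2]
    px=(P[...,:2]-o)@ux; py=(P[...,:2]-o)@uy
    m=(px>-.12)&(px<.05)&(py>-.1)&(py<.03)&(z>.11)&(z<.28)
    print(n)
    for a in np.arange(.11,.26,.01):
        k=m&(z>=a)&(z<a+.01)
        if k.sum(): print(round(a,3),k.sum(),"px",np.round(np.percentile(px[k],[5,50,95])*1000),"py",np.round(np.percentile(py[k],[5,50,95])*1000))
    cv2.imwrite(f"pics/{n}5.png",im[...,::-1])
a=cv2.imread("pics/side5.png")[170:290,190:310];b=cv2.imread("pics/top5.png")[150:250,150:250]
cv2.imwrite("pics/c5.png",cv2.resize(a,(600,600),interpolation=cv2.INTER_CUBIC))
```

```text
[0.43797216 0.20290074 0.15609699] [-0.32644506  0.36801326 -0.22186776] -5.045957841355235e-06 0.0 [ 2.94780705e-01 -7.06129115e-02 -1.25616591e-01  1.51347414e+00
  1.40614633e-05  2.03964253e+00]
side
0.17 1 px [-48. -48. -48.] py [-23. -23. -23.]
0.18 11 px [-51. -45. -33.] py [-23. -19. -18.]
0.19 25 px [-56. -49. -30.] py [-31. -22. -18.]
0.2 21 px [-56. -48. -36.] py [-24. -20. -18.]
0.21 15 px [-56. -43. -37.] py [-23. -18. -17.]
0.22 37 px [-66. -48. -16.] py [-32. -18. -16.]
0.23 71 px [-76. -58. -11.] py [-37. -18. -16.]
0.24 58 px [-84. -39.  -2.] py [-23. -18. -12.]
0.25 67 px [-93. -37.   5.] py [-22. -17. -12.]
0.26 100 px [-103.  -61.   11.] py [-33. -18. -12.]
top
0.22 4 px [-75. -74. -70.] py [-41. -40. -39.]
0.23 9 px [-85. -76.  -9.] py [-40. -40. -39.]
0.24 25 px [-91. -79.   4.] py [-40. -39. -34.]
0.25 21 px [-99. -85.  -0.] py [-40. -37. -19.]
0.26 87 px [-105.    4.   14.] py [-40. -34. -18.]
```

View pics/c5.png

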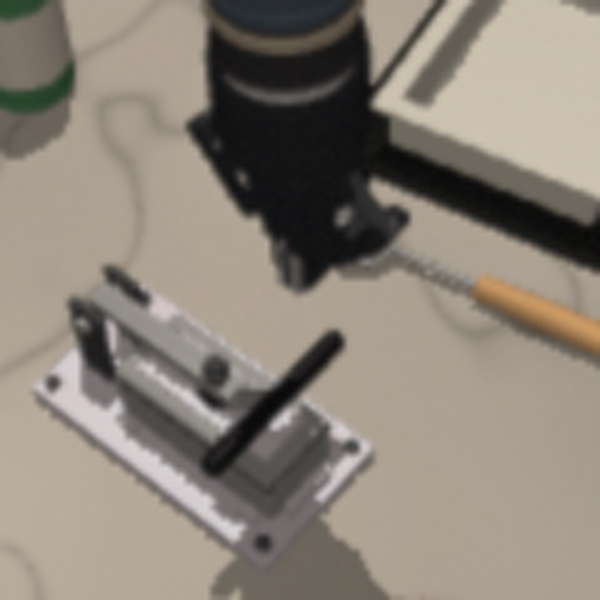

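The crop shows the shut tips at (300,285), well above the bar. The depth puts them at z ≈ 0.177, while the state says 0.156, so the tips really stand about 20 mm higher than reported. I'll correct all heights by that amount.

Converted, -0.1 m / 0.8 = -0.125, -0.09 m / 0.8 = -0.1125.

>>> drive_tool(
  series=[
    [0,0,0,0,0,0],
    [0,0,0,0,0,0],
    [0,0,0,0,0,0],
    [0,0,-0.025,0,0,0],
    [0,0,-0.05,0,0,0],
    [0,0,-0.075,0,0,0],
    [0,0,-0.1,0,0,0],
    [0,0,-0.1125,0,0,0],
    [0,0,-0.125,0,0,0],
    [0,0,-0.125,0,0,0],
    [0,0,-0.125,0,0,0],
  ],
  fingers=0.6,
)

```text
clock: 11.25
position: [0.4376, 0.2028, 0.0556]
ee_rot: [3.141, -0.0, 1.397]
force: [-1.0, -0.1, -0.3]
gripper_width: 0.0509
finger_force: 0.0
```

>>> drive_tool(
  series=[
    [0,0,0,0,0,0],
    [0,0,0,0,0,0],
    [0,0,0,0,0,0],
    [0,0,0,0,0,0],
    [0,0,0,0,0,0],
    [0,0,0,0,0,0],
  ],
  fingers=0,
  force=20,
)

```text
clock: 11.85
position: [0.438, 0.2028, 0.056]
ee_rot: [3.14, -0.001, 1.397]
force: [0.1, -0.3, 3.7]
gripper_width: 0.0131
finger_force: 20.4
```

Converted, 0.172 m / 0.8 = 0.215, 0.1606 m / 0.8 = 0.2008.

>>> drive_tool(
  series=[
    [0.0044,-0.0008,0.0174,0,0,0],
    [0.0108,-0.0019,0.0343,0,0,0],
    [0.0188,-0.0033,0.0504,0,0,0],
    [0.0284,-0.005,0.0656,0,0,0],
    [0.0394,-0.007,0.0796,0,0,0],
    [0.052,-0.0091,0.0925,0,0,0],
    [0.0658,-0.0116,0.1039,0,0,0],
    [0.0805,-0.0143,0.1139,0,0,0],
    [0.0963,-0.017,0.1221,0,0,0],
    [0.1129,-0.0199,0.1286,0,0,0],
    [0.13,-0.0229,0.1334,0,0,0],
    [0.1476,-0.026,0.1364,0,0,0],
    [0.1654,-0.0291,0.1374,0,0,0],
    [0.1831,-0.0323,0.1365,0,0,0],
    [0.2008,-0.0354,0.1338,0,0,0],
    [0.215,-0.0379,0.1301,0,0,0],
    [0.215,-0.0379,0.1301,0,0,0],
    [0.215,-0.0379,0.1301,0,0,0],
  ],
)

```text
clock: 13.65
position: [0.6089, 0.1728, 0.1587]
ee_rot: [-3.14, -0.001, 1.397]
force: [-0.4, 2.6, -1.5]
gripper_width: 0.0128
finger_force: 21.6
```

Converted, 0.09 m / 0.8 = 0.1125, 0.08 m / 0.8 = 0.1.

>>> drive_tool(
  series=[
    [0,0,0,0,0,0],
    [0,0,0,0,0,0],
    [0,0,0,0,0,0],
    [0,0,0,0,0,0],
    [0,0,0.025,0,0,0],
    [0,0,0.0625,0,0,0],
    [0,0,0.1,0,0,0],
    [-0.0375,0.0075,0.1125,0,0,0],
    [-0.075,0.015,0.1125,0,0,0],
    [-0.075,0.015,0.1125,0,0,0],
  ],
  fingers=0.5,
)

```text
clock: 14.65
position: [0.546, 0.185, 0.2502]
ee_rot: [-3.14, 0.0, 1.399]
force: [-0.1, 0.2, -0.6]
gripper_width: 0.0424
finger_force: 0.0
```

Run:
```python
from h import *
o=np.array([.4853,.224]);ux=np.array([.985,-.1736]);uy=np.array([.1736,.985])
s=status.state();print(s['position'],s['ee_rot'])
big=lambda m:(lambda k:k[1]==1+np.argmax(k[2][1:,4]))(cv2.connectedComponentsWithStats(m.astype(np.uint8)))
out=[]
for n in("side","top"):
    im,P=cloud(n); z=P[...,2]
    px=(P[...,:2]-o)@ux; py=(P[...,:2]-o)@uy
    m=big((abs(px)<.075)&(abs(py)<.045)&(z>.05)&(z<.068))
    c,sz,a=cv2.minAreaRect(P[m][:,:2].astype(np.float32)*1000); print(n,'mould',m.sum(),c,sz,a,np.median(z[m]))
    k=(px>.1)&(px<.2)&(abs(py)<.07)&(z>.15)&(z<.23)&(im.max(-1)<75)
    print('bar',k.sum(),np.median(px[k]),np.median(z[k]),np.percentile(py[k],[2,98]))
    out.append(cv2.resize(im[140:260,160:280,::-1],(400,400)))
cv2.imwrite("pics/c6.png",np.hstack(out))
```

```text
[0.5460251  0.18501794 0.25023332] [-3.14020005e+00  9.25029544e-05  1.39850875e+00]
side mould 719 (486.74737548828125, 224.34124755859375) (55.75515365600586, 121.63722229003906) 80.41534423828125 0.05947284763561956
bar 226 0.13946814854170944 0.1982660299192129 [-0.04945601  0.05115494]
top mould 229 (497.25494384765625, 217.78390502929688) (43.608272552490234, 90.14655303955078) 80.40270233154297 0.05668353757729272
bar 65 0.14083400078745154 0.19667247632922422 [-0.05372444 -0.01312691]
```

View pics/c6.png

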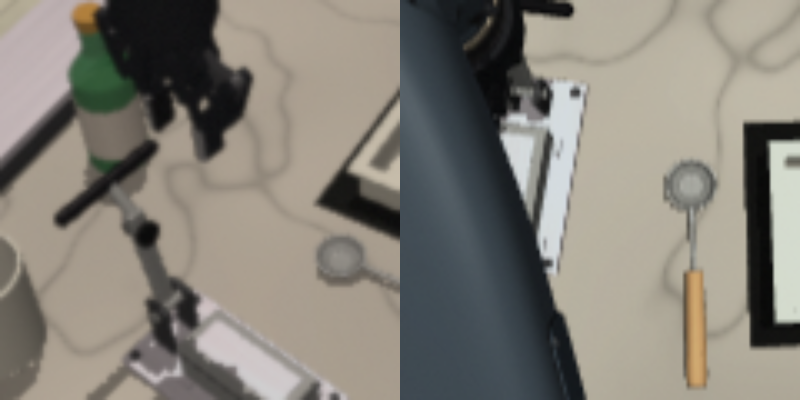

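The left crop shows the clamp bar standing open at (105,183) on its stop, and the mould free at (250,355). The measured mould centre is (0.486, 0.224), top at 0.058. Next: go over it, turned a quarter.

Converted, -0.16 m / 0.8 = -0.2, -0.14 m / 0.8 = -0.175, 90 degrees / 360 = 0.25.

>>> drive_tool(
  series=[
    [-0.0075,0.005,0,0,0,0.0222],
    [-0.015,0.01,0,0,0,0.0444],
    [-0.0225,0.015,0,0,0,0.0667],
    [-0.03,0.02,0,0,0,0.0889],
    [-0.0375,0.025,0,0,0,0.1111],
    [-0.045,0.03,0,0,0,0.1333],
    [-0.0525,0.035,0,0,0,0.1556],
    [-0.06,0.04,0,0,0,0.1778],
    [-0.0675,0.045,0,0,0,0.2],
    [-0.075,0.0488,0,0,0,0.2222],
    [-0.075,0.0488,0,0,0,0.2444],
    [-0.075,0.0488,-0.0375,0,0,0.25],
    [-0.075,0.0488,-0.0875,0,0,0.25],
    [-0.075,0.0488,-0.1375,0,0,0.25],
    [-0.075,0.0488,-0.175,0,0,0.25],
    [-0.075,0.0488,-0.2,0,0,0.25],
    [-0.075,0.0488,-0.2,0,0,0.25],
    [-0.075,0.0488,-0.2,0,0,0.25],
  ],
  fingers=1,
)

```text
clock: 16.55
position: [0.4897, 0.2231, 0.0892]
ee_rot: [-3.141, -0.0, 2.967]
force: [0.5, 0.2, 1.0]
gripper_width: 0.0854
finger_force: 0.0
```

Run:
```python
from h import *
o=np.array([.4853,.224]);ux=np.array([.985,-.1736]);uy=np.array([.1736,.985])
s=status.state();print(s['position'],s['ee_rot'])
im,P=cloud("side"); z=P[...,2]
px=(P[...,:2]-o)@ux; py=(P[...,:2]-o)@uy
m=(abs(px)<.03)&(abs(py)<.08)&(z>.07)&(z<.16)&(im.max(-1)<90)
for a in np.arange(.07,.16,.01):
    k=m&(z>=a)&(z<a+.01)
    if k.sum(): print(round(a,3),k.sum(),np.round(np.percentile(px[k],[5,50,95])*1000),np.round(np.percentile(py[k],[0,10,50,90,100])*1000))
```

```text
[0.48974658 0.22311471 0.08924077] [-3.14126310e+00 -2.20839849e-04  2.96694795e+00]
0.13 23 [-5.  1. 11.] [-50. -44. -43.  55.  56.]
0.14 27 [-5. -2. 10.] [-54. -47. -42.  55.  56.]
0.15 24 [-6. -2. 10.] [-53. -45.  45.  56.  56.]
```

Converted, -0.092 m / 0.8 = -0.115, -0.003 m / 0.8 = -0.0038.

>>> drive_tool(
  series=[
    [-0.0038,0.0013,-0.025,0,0,0],
    [-0.0038,0.0013,-0.05,0,0,0],
    [-0.0038,0.0013,-0.075,0,0,0],
    [-0.0038,0.0013,-0.1,0,0,0],
    [-0.0038,0.0013,-0.1125,0,0,0],
    [-0.0038,0.0013,-0.115,0,0,0],
    [-0.0038,0.0013,-0.115,0,0,0],
    [-0.0038,0.0013,-0.115,0,0,0],
  ],
)

```text
clock: 17.4
position: [0.4877, 0.2248, -0.0011]
ee_rot: [3.14, 0.003, 2.967]
force: [0.2, -0.1, -0.1]
gripper_width: 0.0852
finger_force: 0.0
```

>>> drive_tool(
  series=[
    [0,0,0,0,0,0],
    [0,0,0,0,0,0],
    [0,0,0,0,0,0],
    [0,0,0,0,0,0],
    [0,0,0,0,0,0],
    [0,0,0,0,0,0],
  ],
  fingers=0,
  force=60,
)

```text
clock: 18.0
position: [0.487, 0.2244, -0.0018]
ee_rot: [3.141, 0.002, 2.967]
force: [-1.2, -0.5, 5.1]
gripper_width: 0.0532
finger_force: 66.4
```

Converted, -0.35 m / 0.8 = -0.4375, -0.335 m / 0.8 = -0.4188, -80 degrees / 360 = -0.2222.

>>> drive_tool(
  series=[
    [0,0,0.01,0,0,0],
    [0,0,0.025,0,0,0],
    [0,0,0.0625,0,0,0],
    [0,0,0.1,0,0,0],
    [0,0,0.1375,0,0,0],
    [-0.0038,-0.025,0.15,0,0,-0.0111],
    [-0.0075,-0.0563,0.15,0,0,-0.0278],
    [-0.0125,-0.0938,0.15,0,0,-0.0472],
    [-0.0175,-0.1313,0.15,0,0,-0.0667],
    [-0.0225,-0.1688,0.15,0,0,-0.0861],
    [-0.0275,-0.2063,0.15,0,0,-0.1056],
    [-0.0325,-0.2438,0.15,0,0,-0.125],
    [-0.0375,-0.2813,0.15,0,0,-0.1444],
    [-0.0425,-0.3188,0.15,0,0,-0.1639],
    [-0.0475,-0.3563,0.15,0,0,-0.1833],
    [-0.0525,-0.3938,0.15,0,0,-0.2028],
    [-0.0563,-0.4188,0.15,0,0,-0.2167],
    [-0.0588,-0.4375,0.15,0,0,-0.2222],
    [-0.0588,-0.4375,0.15,0,0,-0.2222],
    [-0.0588,-0.4375,0.15,0,0,-0.2222],
  ],
)

```text
clock: 20.0
position: [0.4384, -0.1249, 0.1167]
ee_rot: [-3.14, -0.002, 1.571]
force: [0.2, 0.2, -5.1]
gripper_width: 0.053
finger_force: 65.5
```

Run:
```python
from h import *
s=status.state();print(s['position'],s['ee_rot'],s['gripper_width'],s['force'])
im,P=cloud("side")
cv2.imwrite("pics/c7.png",cv2.resize(im[60:210,180:380,::-1],(800,600)))
# mould lowest points seen in the side view
x,y,z=np.moveaxis(P,-1,0); m=(abs(x-.44)<.1)&(abs(y+.126)<.1)&(z>.07)&(z<.19)
for a in np.arange(.1,.19,.01):
    k=m&(z>=a)&(z<a+.01)
    if k.sum(): print(round(a,2),k.sum(),np.round(np.percentile(x[k],[2,98])*1e3),np.round(np.percentile(y[k],[2,98])*1e3),'zmin',z[k].min().round(4))
```

```text
[ 0.43844106 -0.12487535  0.11673674] [-3.14003884e+00 -2.15739142e-03  1.57113694e+00] 0.0529534395582965 [ 0.24686658  0.16038821 -5.08375489]
0.13 29 [412. 462.] [-118.  -63.] zmin 0.132
0.14 50 [407. 462.] [-115.  -62.] zmin 0.14
0.15 62 [400. 478.] [-129.  -63.] zmin 0.1501
0.16 75 [399. 477.] [-176.  -63.] zmin 0.1602
0.17 325 [405. 467.] [-170.  -64.] zmin 0.1701
0.18 70 [397. 486.] [-144.  -70.] zmin 0.18
```

View pics/c7.png

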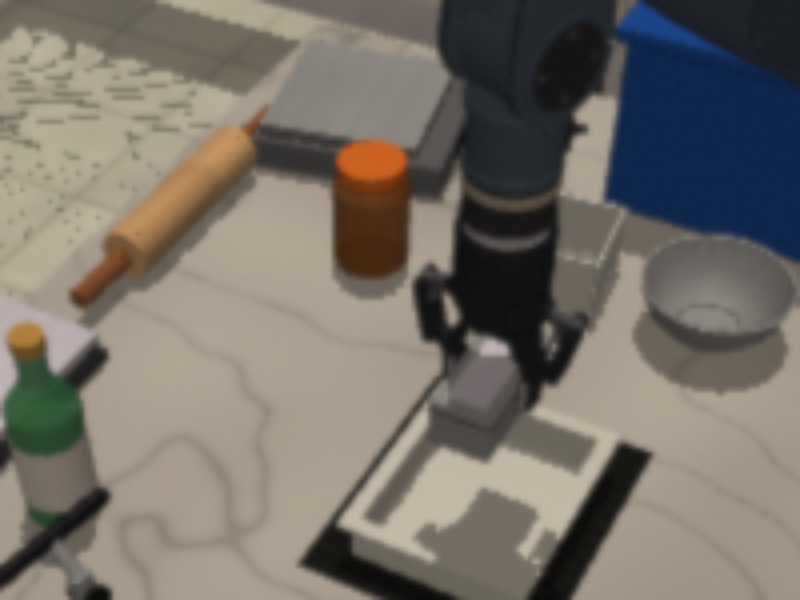

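The crop shows the mould held level at (475,400) over the middle of the tray on the mat, clear of the walls. Next: lower it.

Converted, -0.118 m / 0.8 = -0.1475, -0.117 m / 0.8 = -0.1463.

>>> drive_tool(
  series=[
    [0,0,-0.025,0,0,0],
    [0,0,-0.05,0,0,0],
    [0,0,-0.075,0,0,0],
    [0,0,-0.1,0,0,0],
    [0,0,-0.1188,0,0,0],
    [0,0,-0.1313,0,0,0],
    [0,0,-0.1413,0,0,0],
    [0,0,-0.1463,0,0,0],
    [0,0,-0.1475,0,0,0],
    [0,0,-0.1475,0,0,0],
    [0,0,-0.1475,0,0,0],
  ],
)

```text
clock: 21.15
position: [0.4399, -0.126, 0.0]
ee_rot: [3.14, 0.001, 1.571]
force: [0.0, -0.4, -4.7]
gripper_width: 0.053
finger_force: 65.5
```

Converted, -0.003 m / 0.8 = -0.0038, -0.001 m / 0.8 = -0.0013.

>>> drive_tool(
  series=[
    [0,0,-0.0013,0,0,0],
    [0,0,-0.0025,0,0,0],
    [0,0,-0.0038,0,0,0],
    [0,0,-0.0038,0,0,0],
  ],
)

```text
clock: 21.55
position: [0.439, -0.1256, -0.004]
ee_rot: [-3.141, -0.0, 1.571]
force: [0.1, -0.3, -5.1]
gripper_width: 0.0534
finger_force: 65.5
```

Converted, -0.003 m / 0.8 = -0.0038, -0.002 m / 0.8 = -0.0025.

>>> drive_tool(
  series=[
    [0,0,-0.0013,0,0,0],
    [0,0,-0.0025,0,0,0],
    [0,0,-0.0038,0,0,0],
    [0,0,-0.0038,0,0,0],
    [0,0,-0.0038,0,0,0],
  ],
)

```text
clock: 22.05
position: [0.4392, -0.1256, -0.0068]
ee_rot: [-3.141, -0.0, 1.571]
force: [0.1, 0.1, -4.9]
gripper_width: 0.0532
finger_force: 65.5
```

Converted, -0.002 m / 0.8 = -0.0025, -0.001 m / 0.8 = -0.0013.

>>> drive_tool(
  series=[
    [0,0,-0.0013,0,0,0],
    [0,0,-0.0025,0,0,0],
    [0,0,-0.0025,0,0,0],
    [0,0,-0.0025,0,0,0],
  ],
)

```text
clock: 22.45
position: [0.4393, -0.1257, -0.0087]
ee_rot: [3.141, 0.0, 1.571]
force: [-0.7, 0.1, -4.6]
gripper_width: 0.0531
finger_force: 65.5
```

Converted, -0.0015 m / 0.8 = -0.0019, -0.001 m / 0.8 = -0.0013.

>>> drive_tool(
  series=[
    [0,0,-0.0013,0,0,0],
    [0,0,-0.0019,0,0,0],
    [0,0,-0.0019,0,0,0],
    [0,0,-0.0019,0,0,0],
  ],
)

```text
clock: 22.85
position: [0.4394, -0.1257, -0.0088]
ee_rot: [3.141, 0.0, 1.571]
force: [-3.7, 1.7, 5.1]
gripper_width: 0.0531
finger_force: 66.7
```

The mould is seated: the force went from −5 N to +5 N. Next: release and retreat.

Converted, 0.24 m / 0.8 = 0.3, 0.22 m / 0.8 = 0.275.

>>> drive_tool(
  series=[
    [0,0,0.0013,0,0,0],
    [0,0,0.0013,0,0,0],
    [0,0,0.0013,0,0,0],
    [0,0,0.0013,0,0,0],
    [0,0,0.0013,0,0,0],
    [0,0,0.0125,0,0,0],
    [0,0,0.0375,0,0,0],
    [0,0,0.075,0,0,0],
    [0,0,0.125,0,0,0],
    [0,0,0.175,0,0,0],
    [0,0,0.225,0,0,0],
    [-0.0375,0,0.275,0,0,0],
    [-0.075,0,0.3,0,0,0],
    [-0.075,0,0.3,0,0,0],
    [-0.075,0,0.3,0,0,0],
  ],
  fingers=0.85,
)

```text
clock: 24.35
position: [0.3798, -0.126, 0.2309]
ee_rot: [3.138, 0.001, 1.571]
force: [-0.2, 0.1, 0.8]
gripper_width: 0.0725
finger_force: 0.0
```

```bash
python3 - <<'E'
from h import *
s=status.state();print(s['position'],s['gripper_width'],s['force'])
im,P=cloud("side"); x,y,z=np.moveaxis(P,-1,0)
m=(abs(x-.44)<.065)&(abs(y+.126)<.085)&(z>.042)&(z<.065)
c,sz,a=cv2.minAreaRect(P[m][:,:2].astype(np.float32)*1000); print('mould',c,sz,a,np.percentile(z[m],[5,50,95]))
cv2.imwrite("pics/c8.png",cv2.resize(im[...,::-1],(800,600)))
E
python3 tray.py
```

```text
[ 0.37984428 -0.12602761  0.23088699] 0.07245746778318174 [-0.17016258  0.11974246  0.7810065 ]
mould (439.5125732421875, -124.40535736083984) (122.55923461914062, 54.49620819091797) 89.81198120117188 [0.04588233 0.05236808 0.05535841]
side lip 867 [ 438.8 -126.7] [214.1 171.5] 89.8 z [36.6 45.9 49. ]
top lip 755 [ 436.  -124.8] [170.1 210. ] 0.1 z [39.3 43.2 46.6]
```

View pics/c8.png

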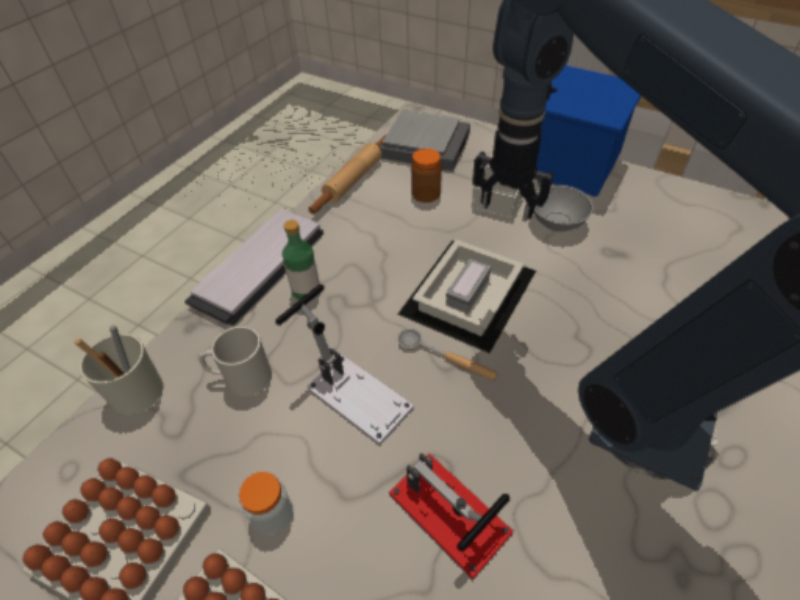

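The picture shows the tray on the mat with the mould flat inside it at (468,282), the clamp open at (300,303), everything else in place and the arm clear.

```bash
python3 -c "
from rig import ticket; print(ticket.finish_job())"
```

```text
the job is handed in; nothing more can be done
None
```

I handed the job in at about 24.5 s: the tray is on the mat, the clamp stands open, the mould lies flat in the tray, and nothing else was disturbed; one early pinch at the bar missed because the tips stand about 20 mm higher than reported, and I corrected for that.

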